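# Find the balance point of a sprung cooler lid and hold it just below

## Robot

A 6-joint arm with a two-finger parallel gripper is mounted at the origin on a cart in front of the work surface, level with it; the furniture and walls round the work are solid. World frame = base frame: x ahead of the robot, y to its left, z up, the work surface at z = 0. Lengths are in m, angles in rad, forces in N, time in s.
With the tool pointing down it reaches from about 0.375 to 0.975 m from the base axis. Payload 3.8 kg.
Tool frame: the origin (TCP) lies where the fingers leave the gripper's body, on its centre line; the fingertips stand 73 mm ahead of it and the grasp point (between the pads) lies 54 mm ahead of it (nose_length is the distance from the TCP to the fingertips, in m); z points along the fingers, y is the line along which they close (so a half turn about z gives the same grasp; the last joint's range is limited). The gripper opens to 85 mm and grips with 20 to 120 N. Pads are 22 mm wide; open, the fingers measure 114 mm over their backs; the gripper's body (76 mm by 85 mm) begins 54 mm behind the grasp point. The pads swing forward as they close: fully open they stand 13 mm farther back than shut.
Start: joints at [-1.202, 0.264, 1.604, -0, 1.274, -0.037], TCP at [0.266, -0.62, 0.304] pointing down, gripper open.
Joint ranges: [-2.63, 2.63], [-0.94, 2.18], [0.31, 2.57], [-1.31, 4.45], [0, 2.66], [-2.55, 2.55]. Speed limits (rad/s): [2.57, 2.57, 3.14, 3.14, 3.14, 3.14].

## Interface

Orientations are given as a rotation vector (axis times angle).
In Python, from workcell import read_state, read_camera, calibration, finish_job, look_for, cut_out, tip_of, nose_length gives the robot as it stands.
- The arm moves only by the tool step_arm, never from a script. Its argument "targets" is a list of rows, each a list of 3 entries, a list of its own where there are three numbers: the turn, a rotation vector about the tool's x, y, z in rad, then the shift along the tool's x, y, z in mm, then the finger opening in mm, from 0 to 85.4. In form: [[[ax, ay, az], [x, y, z], grip], ...]. A call has 1 to 5 rows; each row shifts and turns the commanded pose from where the row before left it, along the tool's axes as they then stand; what a row does not reach is not made up. A row lasts 1/12 s, in which the tool goes at most 41.7 mm and 7.16 degrees, less where a joint would pass 70% of its speed; a pose out of reach is approached as far as the arm can. A call with a gripper value outside its range is refused whole. The fingers move at their own pace and stop on an object; "grip_force" is the grip in N (left out, the last holds). Time passes only in rows, so rows that do not move let the fingers close. It gives the time, the measured TCP pose, the force, the opening and the grip force at its end, in the units of the state.
- read_state(): the state, without advancing time (a new reading comes with each control period).
- read_camera(name): name is "scene" or "top" or "wrist"; returns the picture (480x640x3 uint8, red, green, blue); there is no depth.
- calibration(name): a dict with "camera_matrix" (3x3 intrinsics, pixels), "dist_coeffs" ([k1, k2, p1, p2, k3] as OpenCV has them; the pictures are not rectified), "R" (3x3) and "t" (3): a world point X has camera coordinates R X + t. Camera axes: x right, y down, z forward; pixel columns grow to the right and rows downward; lengths in m; the calibration is good to about 2 mm. A picture is of the moment at which its call begins: read the wrist's pose just before it. calibration takes no time and is no camera call; for the wrist camera it gives the pose at the moment of the call.
- finish_job(): hands the job in; it is judged then, once.
Trained networks look in the newest picture that a camera, given by its name, has taken for a name from the list of things; names that differ only in an ending like _2 or _b are one class to them, and where a whole thing is asked for, a point or a joint stands for the part that bears it (a point fixed in the world has none). Each returns a list of dicts, best first, with "score" (0 to 1); they miss things now and then, are a little off and sometimes report something else, mostly with a low value. They report only what shows in the picture. A call takes as long as a camera call.
- look_for(camera, query): "extent" ([left, top, right, bottom] in pixels, round what is visible of it).
- cut_out(camera, query): "region" (480x640 bool, what is visible of it) and "extent" ([left, top, right, bottom] in pixels, round what is visible of it).
- tip_of(camera, query): "at" ([row, column] in pixels: a listed point, or the origin of a listed thing).
The state is a dict: "time": time; "q": joint angles; "joint_vel": joint speeds; "joint_torque": joint torques, N m; "tool_pos": TCP position; "tcp_rot": TCP orientation; "wrist_force": force on the tool from outside, world axes, zero at the start; "torque": the same for the moment, N m; "width": opening from 0.0 (shut) to 1.0 (fully open); "grip_force": force on a finger pad.
Only numpy, scipy, OpenCV 4.12 (cv2) and the standard library are available. Lean on these libraries where they do the work, as an engineer would, in place of code of your own. Each camera call takes 0.05 s, during which the arm holds its last target. There are 200 camera calls.

## Task

The spring of the small sample cooler's lid is to be adjusted: raise the little lock lever at the side of the lid well up (about 50 degrees or more) to free the lid, then lift the lid (it has a bow handle at the front) until it is clearly past its balance point (at least 5 degrees past), without letting it swing up to its stop. Then bring it back down to just below the balance point (no more than 15 degrees below, still clearly on the side where it would sink shut) and finish holding it still there, with the lock lever still up: the program ends while the gripper is holding the lid. Leave the other things on the bench where they are.

Things in the scene. Friction and masses are not known exactly. Their poses are not given: they have to be found in the camera images.
- cooler: Fixed white open-topped case, 140 mm deep (x), 180 wide (y), 100 high, with a grey lid 16 mm thick (clear pane) on top; origin at the centre of its underside, x from its front (vent slots, towards the robot) to its rear, y to its left, z up. On its left, from y = 133 to 149 mm, a dark metal lock head stands up to z = 153 mm. A dark-blue block with holes sits inside.
- lid_hinge (a point): The middle of the lid's hinge axis, at the rear of the cooler (72 mm behind its centre, 110 mm above the bench); does not move; axes as the cooler's. The hinge axis is along y.
- lid_angle (a joint): Lid angle in rad: 0 shut, grows as the front rises; stop at 1.55 (over 1.45 counts as reached). Springs carry part of its 0.62 kg: balance point at 1.00 (57 degrees from level). Below it sinks shut, above it rises by itself. Lifting off needs about 1 N at the bow, less and less towards 1.00. Clearly past: 1.085 or more. Just below: 0.74 to 0.97. Locked until the lever is above about 0.6.
- lid: The lid with its steel bow handle; origin on the hinge axis, turns with the lid: x from its front edge to the hinge, y along the hinge. Frame reaches 142 mm forward of the hinge. The bow: two 10 mm rods run on forward in the lid's plane at y = -55 and +55 mm and carry the cross-bar.
- lid_bar (a point): Middle of the bow's round cross-bar, 12 mm in diameter, 110 mm long along y, 185 mm from the hinge axis in the lid's plane, so 110 mm above the bench when shut. 35 mm free between bar and lid edge, nothing below the bar but the bench. Its axes turn with the lid.
- lever (a joint): Lock lever angle in rad: 0 to 0.1 down (level, pointing to the front, lid locked), grows as its knob is raised, stop at 1.2. Stiff in its pivot: stays where it is left; about 1 N at the knob moves it. At least 0.85 counts as well up.
- lever_pivot (a point): Pivot of the lever, in the plane of the lever: 35 mm ahead of the cooler's centre, 119 mm to its left, 140 mm above the bench; does not move; the pivot axis is the cooler's y; axes as the cooler's.
- lever_knob (a point): Centre of the black disc knob at the lever's free end: 22 mm in diameter, 14 mm thick along the cooler's y, 75 mm from the pivot; when down it stands about 110 mm ahead of the cooler's centre, 40 mm in front of the case front, 140 mm above the bench. Its axes turn with the lever.
- timer: Bystander, loose: a kitchen-type timer, 66 x 70 x 26 mm; origin at the centre of its underside. To be left where it stands (within 25 mm).
- tape_roll: Bystander, loose: a roll of tape lying flat, 72 mm across, 19 mm high; origin at the centre of its underside. To be left where it stands (within 25 mm).
- beaker: Bystander, loose: a small clear beaker, 52 mm across, 62 mm high; origin at the centre of its underside. To be left where it stands (within 25 mm).
- petri_1: Bystander, loose: a closed round flat dish, 91 mm across, 16 mm high; origin at the centre of its underside. To be left where it stands (within 25 mm).
- tube_50_1: Bystander, loose: a capped tube standing upright, 36 mm across, 114 mm high; origin at the centre of its underside. To be left where it stands (within 25 mm).

How it is judged:
On the way, in this order (a step that is already met when the one before it is completed fails the run):
1. the lock lever is raised (at least 0.85 rad) while the lid is still shut (value of joint lever above 0.85 rad and value of joint lid_angle below 0.1 rad), for 0.1 s.
2. the lid, held by the fingers, is at least 0.09 rad past its balance point (1.085 rad or more) (value of joint lid_angle above 1.085 rad and contact force between the fingers and lid above 0.1 N), for 0.1 s.
At the end, for the whole second after the job is handed in: The lid is held still by the fingers between 0.74 and 0.97 rad, just below its balance point at 1.00 rad, with the lock lever still up (above 0.75 rad) (value of joint lid_angle between 0.74 and 0.97 rad and velocity of joint lid_angle between -0.05 and 0.05 rad/s and value of joint lever above 0.75 rad and contact force between the fingers and lid above 0.1 N); the arm keeps its last pose, push and grip.
It fails at once if the lid swings up to its stop (beyond 1.45 rad) (value of joint lid_angle above 1.45 rad).
It fails at once if the timer, tape roll, beaker, dish or tube is pushed away by more than 25 mm (distance of any of timer, tape_roll, beaker, petri_1, tube_50_1 from where it was at the start of the episode above 0.025 m).
It also fails if it takes over 54 s, if anything falls off the work surface, if the arm or the gripper's body presses on something with over 40 N, if the wrist force passes 120 N, or if a joint passes its speed limit or range.

## Working session

There is one attempt and no reset: what is moved stays moved. The work goes in short steps, Python scripts to look and compute and a tool call to move; the robot and the scene stay as the last step left them, time stands still between calls to the robot, and variables do not carry over. Pictures are saved under pics/ and viewed, at most 10 in all, crops included, and the job is handed in when it is done.

Besides the shell and the picture viewer there is one more tool, called after ">>>" as name(argument=value, ...) on one line, values as JSON. step_arm: Moves the arm, as the interface text tells. Its arguments: {"type":"object","properties":{"targets":{"type":"array","items":{"type":"array"}},"grip_force":{"type":"number"}},"required":["targets"]}

```bash
mkdir -p pics; ls
cat > h.py <<'E'
import numpy as np, cv2
from workcell import *
from scipy.spatial.transform import Rotation as Ro
def ray(c,rc):
    k=calibration(c) if isinstance(c,str) else c
    p=cv2.undistortPoints(np.array([[[rc[1],rc[0]]]],float),np.array(k["camera_matrix"]),np.array(k["dist_coeffs"]))[0,0]
    R=np.array(k["R"]);t=np.array(k["t"]); d=R.T@np.array([p[0],p[1],1]); return -R.T@t,d/np.linalg.norm(d)
def tri(rs):
    A=sum(np.eye(3)-np.outer(d,d) for o,d in rs);b=sum((np.eye(3)-np.outer(d,d))@o for o,d in rs)
    X=np.linalg.solve(A,b); return X,[np.linalg.norm((np.eye(3)-np.outer(d,d))@(X-o)) for o,d in rs]
E
python3 - <<'E'
from h import *
ims=[]
for c in("scene","top"):
    im=read_camera(c);cv2.imwrite(f"pics/{c}0.png",im[:,:,::-1])
print(read_state())
for q in["cooler","lid_hinge","lid_bar","lever_pivot","lever_knob","timer","tape_roll","beaker","petri_1","tube_50_1"]:
    rs=[]
    for c in("scene","top"):
        r=tip_of(c,q)
        if r: rs.append(ray(c,r[0]["at"]));print(q,c,np.round(r[0]["at"]),round(r[0]["score"],2),end=" ")
        if r: o,d=rs[-1];print('z0',np.round(o-d*o[2]/d[2],3)[:2],end=' ')
    print()
    if len(rs)==2:print("   ",[np.round(v,4) for v in tri(rs)])
E
```

```text
pics
{'time': 0.1, 'q': array([-1.20188654e+00,  2.64683511e-01,  1.60525096e+00, -2.05189298e-05,
        1.27365402e+00, -3.69288770e-02]), 'joint_vel': array([-0.00134819, -0.0020085 , -0.0014518 , -0.00202113, -0.00185293,
       -0.00044795]), 'joint_torque': array([ 6.74185994e-04, -5.16708791e+01, -3.68589985e+01, -8.85264308e-05,
        6.26999405e-03,  5.92209418e-06]), 'tool_pos': array([ 0.26627594, -0.6197097 ,  0.30267521]), 'tcp_rot': array([-3.07520798e+00, -6.32737189e-01,  5.48045882e-04]), 'wrist_force': array([ 0.43188022, -0.44735038, -0.46927878]), 'torque': array([-0.00757469,  0.00421114,  0.03091775]), 'grip_force': 0.0, 'width': 0.9997388625007285}
cooler scene [274. 304.] 0.78 z0 [0.565 0.051] cooler top [221. 303.] 0.83 z0 [0.574 0.061] 
    [array([ 0.5761,  0.0584, -0.0073]), array([0.003, 0.003])]
lid_hinge top [184. 307.] 0.65 z0 [0.667 0.05 ] 
lid_bar scene [254. 281.] 0.88 z0 [0.65  0.152] lid_bar top [262. 298.] 0.67 z0 [0.474 0.074] 
    [array([0.4613, 0.0693, 0.1075]), array([0.0023, 0.0023])]
lever_pivot scene [219. 256.] 0.75 z0 [0.841 0.317] l
[... 155 characters left out ...]
.207] 
timer scene [305. 266.] 0.88 z0 [0.39  0.081] timer top [299. 295.] 0.9 z0 [0.385 0.082] 
    [array([0.3853, 0.0805, 0.0027]), array([0.0016, 0.0016])]
tape_roll top [309. 216.] 0.69 z0 [0.366 0.273] 
beaker scene [328. 411.] 0.8 z0 [ 0.421 -0.27 ] beaker top [280. 440.] 0.8 z0 [ 0.425 -0.266] 
    [array([ 0.4259, -0.2682, -0.0034]), array([0.0013, 0.0013])]
petri_1 scene [324. 330.] 0.82 z0 [ 0.37 -0.09] petri_1 top [298. 364.] 0.9 z0 [ 0.386 -0.084] 
    [array([ 0.3869, -0.0844, -0.012 ]), array([0.0002, 0.0002])]
tube_50_1 scene [286. 418.] 0.75 z0 [ 0.617 -0.244] tube_50_1 top [197. 428.] 0.76 z0 [ 0.628 -0.245] 
    [array([ 0.6285, -0.2442, -0.0061]), array([0.0022, 0.0022])]
```

View pics/scene0.png

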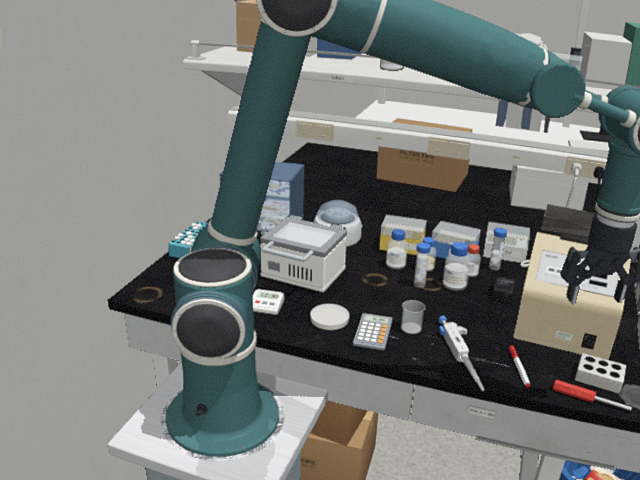

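View pics/top0.png

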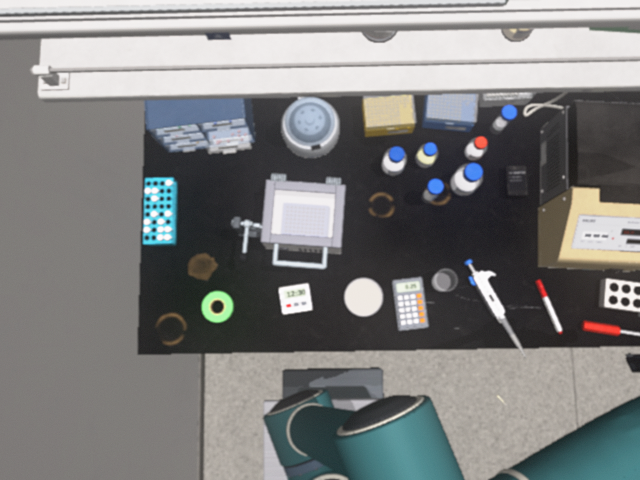

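The cooler is near (0.57, 0.06) with a yaw of about -0.09. In the top picture the knob is at about (243,254), left of the case, and the bar is at (299,265). I'll move above them for a close look.

```bash
cat >> h.py <<'E'
def goal(p,yaw,rows=None):
    """tool down, tool y along world yaw+90 (mod pi); print total shift/turn in tool axes"""
    s=read_state();R=Ro.from_rotvec(s["tcp_rot"]).as_matrix()
    best=None
    for f in(1,-1):
        y=f*np.array([-np.sin(yaw),np.cos(yaw),0]);z=np.array([0,0,-1.]);x=np.cross(y,z)
        T=np.stack([x,y,z],1);rv=Ro.from_matrix(R.T@T).as_rotvec()
        if best is None or np.linalg.norm(rv)<np.linalg.norm(best[0]):best=(rv,T)
    sh=R.T@(np.array(p)-s["tool_pos"])*1000
    print("turn",best[0].round(3),"shift now-axes",sh.round(1),"final-axes",(best[1].T@(np.array(p)-s["tool_pos"])*1000).round(1),"q",s["q"].round(2))
E
python3 - <<'E'
from h import *
goal([.42,.12,.36],-.09);print(Ro.from_rotvec(read_state()["tcp_rot"]).as_matrix().round(3))
goal([.42,.12,.36],-.09+np.pi/2)
E
```

```text
turn [-0.     0.     0.496] shift now-axes [ 433.3 -619.4  -56.1] final-axes [  86.4 -751.   -56.1] q [-1.2   0.26  1.6  -0.    1.27 -0.04]
[[ 0.919  0.395 -0.   ]
 [ 0.395 -0.919  0.   ]
 [-0.    -0.    -1.   ]]
turn [-0.    -0.    -1.075] shift now-axes [ 433.3 -619.4  -56.1] final-axes [751.   86.4 -56.1] q [-1.2   0.26  1.6  -0.    1.27 -0.04]
```

>>> step_arm(targets=[[[0,0,0.1],[0,0,-12],60],[[0,0,0.1],[0,0,-11],60],[[0,0,0.1],[0,0,-11],60],[[0,0,0.1],[0,0,-11],60],[[0,0,0.096],[0,0,-11],60]])

```text
time: 1.52
tool_pos: [0.2665, -0.6201, 0.3604]
tcp_rot: [-3.138, 0.149, 0.0]
wrist_force: [-0.1, -0.2, -0.4]
width: 0.705
grip_force: 0.0
```

>>> step_arm(targets=[[[0,0,0],[4.3,-37.5,0],60],[[0,0,0],[4.3,-37.5,0],60],[[0,0,0],[4.3,-37.5,0],60],[[0,0,0],[4.3,-37.5,0],60],[[0,0,0],[4.3,-37.5,0],60]])

```text
time: 1.93
tool_pos: [0.3048, -0.4338, 0.3598]
tcp_rot: [3.138, -0.143, 0.0]
wrist_force: [1.1, 0.0, 0.2]
width: 0.707
grip_force: 0.0
```

>>> step_arm(targets=[[[0,0,0],[4.3,-37.5,0],60],[[0,0,0],[4.3,-37.5,0],60],[[0,0,0],[4.3,-37.5,0],60],[[0,0,0],[4.3,-37.5,0],60],[[0,0,0],[4.3,-37.5,0],60]])

```text
time: 2.35
tool_pos: [0.3429, -0.2489, 0.3601]
tcp_rot: [3.138, -0.143, 0.001]
wrist_force: [0.6, -0.6, 1.4]
width: 0.7
grip_force: 0.0
```

>>> step_arm(targets=[[[0,0,0],[4.3,-37.5,0],60],[[0,0,0],[4.3,-37.5,0],60],[[0,0,0],[4.3,-37.5,0],60],[[0,0,0],[4.3,-37.5,0],60],[[0,0,0],[4.3,-37.5,0],60]])

```text
time: 2.77
tool_pos: [0.3812, -0.064, 0.3603]
tcp_rot: [3.138, -0.142, 0.002]
wrist_force: [0.6, -0.2, 0.8]
width: 0.703
grip_force: 0.0
```

>>> step_arm(targets=[[[0,0,0],[4.3,-37.5,0],60],[[0,0,0],[4.3,-37.5,0],60],[[0,0,0],[4.3,-37.5,0],60],[[0,0,0],[4.3,-37.5,0],60],[[0,0,0],[4.3,-37.5,0],60]])

```text
time: 3.18
tool_pos: [0.4195, 0.1211, 0.3604]
tcp_rot: [-3.138, 0.141, -0.002]
wrist_force: [2.0, 0.6, 0.5]
width: 0.704
grip_force: 0.0
```

Run:
```python
from h import *
s=read_state();print(s["time"],s["tool_pos"].round(3),s["q"].round(2),s["wrist_force"].round(1))
im=read_camera("wrist");cv2.imwrite("pics/w1.png",im[:,:,::-1])
for q in["lid_bar","lever_pivot","lever_knob","lid_hinge","cooler"]:
    r=tip_of("wrist",q);print(q,[(np.round(a["at"]),round(a["score"],2)) for a in r[:2]])
goal([.42,.12,.36],-.09)
```

```text
3.1833 [0.42  0.121 0.36 ] [ 0.22 -0.23  2.01 -0.    1.37  1.88] [2.  0.6 0.5]
lid_bar [(array([146., 384.]), 0.83), (array([ 32., 209.]), 0.48)]
lever_pivot [(array([ 34., 211.]), 0.86)]
lever_knob [(array([152., 214.]), 0.89)]
lid_hinge [(array([ 37., 211.]), 0.48)]
cooler []
turn [ 0.001  0.    -0.001] shift now-axes [ 0.4 -1.7 -0.1] final-axes [ 0.4 -1.7 -0.1] q [ 0.22 -0.24  2.01 -0.    1.37  1.88]
```

View pics/w1.png

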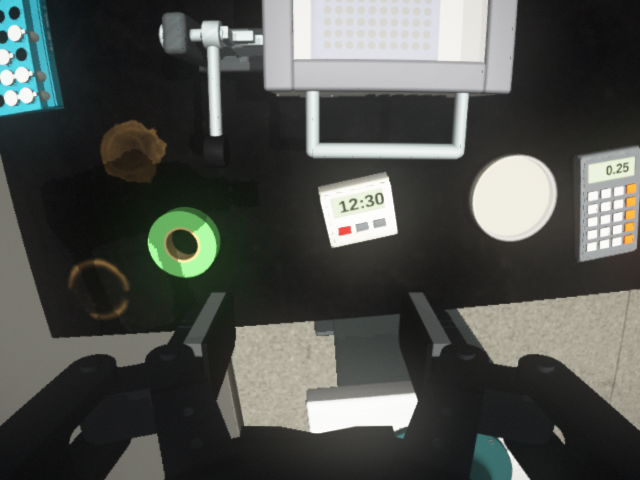

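The wrist picture shows the black knob at about (214,152), the bar centre near (386,151), and its left and right ends at about x=308 and x=466. I'll triangulate this with the scene and top views.

Run:
```python
from h import *
k=calibration("wrist");read_camera("wrist")
kp={"knob":[("wrist",(152,214)),("top",(254,243))],"bar":[("wrist",(151,386)),("top",(262,298)),("scene",(254,281))],"pivot":[("wrist",(34,211)),("top",(224,247)),("scene",(219,256))]}
for n,v in kp.items(): print(n,[np.round(a,4) for a in tri([ray(c,p) for c,p in v])])
for n,p,z in[("barL",(150,308),.11),("barR",(152,466),.11),("caseedgeL",(88,266),.118),("edgeR",(91,510),.118),("knob",(152,214),.14),("pivot",(34,211),.14)]:
    o,d=ray("wrist",p);print(n,(o+d*(z-o[2])/d[2]).round(4))
for q in("lid_bar","lever_knob","lever_pivot"):
    r=cut_out("wrist",q)[0];m=r["region"];print(q,r["extent"],r["score"],np.argwhere(m).mean(0))
goal([.42,.12,.36],-.09)
```

```text
knob [array([0.4728, 0.1777, 0.1745]), array([0.0028, 0.0028])]
bar [array([0.4577, 0.0667, 0.111 ]), array([0.0048, 0.0044, 0.004 ])]
pivot [array([0.5431, 0.1751, 0.1475]), array([0.002, 0.001, 0.001])]
barL [0.4614 0.1205 0.11  ]
barR [0.4497 0.0011 0.11  ]
caseedgeL [0.5085 0.1457 0.118 ]
edgeR [ 0.4925 -0.0294  0.118 ]
knob [0.469  0.1838 0.14  ]
pivot [0.5448 0.1748 0.14  ]
lid_bar [237.0, 0.0, 511.2, 160.7] 0.82 [ 58.85516814 383.62699686]
lever_knob [193.6, 20.5, 253.1, 168.5] 0.94 [ 87.45126476 213.2148398 ]
lever_pivot [153.6, 0.2, 513.6, 169.2] 0.83 [ 60.54680221 351.74710691]
turn [ 0.    -0.    -0.003] shift now-axes [ 0.2 -2.2 -0. ] final-axes [ 0.2 -2.2 -0. ] q [ 0.22 -0.24  2.01 -0.    1.37  1.88]
```

>>> step_arm(targets=[[[0,0,0],[14.2,-22.2,25],40],[[0,0,0],[14.2,-22.2,25],40],[[0,0,0],[14.3,-22.1,25],40],[[0,0,-0.008],[0,0,0],40]])

```text
time: 4.02
tool_pos: [0.4679, 0.182, 0.2792]
tcp_rot: [3.137, -0.13, -0.011]
wrist_force: [-0.5, -0.2, -0.8]
width: 0.471
grip_force: 0.0
```

Run:
```python
from h import *
im=read_camera("wrist");cv2.imwrite("pics/w2.png",im[:,:,::-1])
for q in["lid_bar","lever_pivot","lever_knob"]:
    r=tip_of("wrist",q)
    for a in r[:1]:
        z=.11 if q=="lid_bar" else .14
        o,d=ray("wrist",a["at"]);print(q,np.round(a["at"]),round(a["score"],2),(o+d*(z-o[2])/d[2]).round(4))
goal([.469,.183,.194],-.098)
```

```text
lid_bar [234. 506.] 0.77 [0.456  0.0642 0.11  ]
lever_pivot [ 96. 312.] 0.76 [0.5457 0.1761 0.14  ]
lever_knob [245. 310.] 0.9 [0.4697 0.1837 0.14  ]
turn [-0.    -0.001  0.015] shift now-axes [ 0.3 -2.5 91.8] final-axes [ 0.4 -2.5 91.8] q [ 0.32 -0.05  1.99 -0.    1.21  1.97]
```

View pics/w2.png

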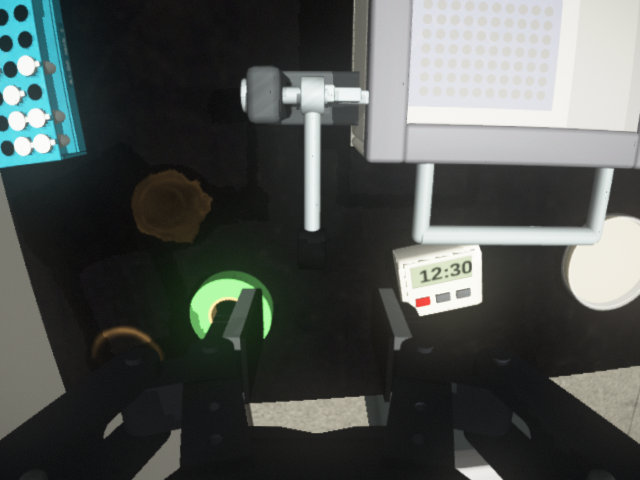

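The knob is at about (311,247) in the picture, centred between the fingers, and both heights agree. I'll descend and grip it.

>>> step_arm(targets=[[[0,0,0.012],[1,-2,32],40],[[0,0,0],[0,0,32],40],[[0,0,0],[0,0,24],40],[[0,0,0],[0,0,0],40],[[0,0,0],[0,0,0],0]], grip_force=30)

```text
time: 4.63
tool_pos: [0.4689, 0.1825, 0.1974]
tcp_rot: [3.138, -0.15, -0.001]
wrist_force: [0.4, -0.0, -0.3]
width: 0.345
grip_force: 0.0
```

>>> step_arm(targets=[[[0,0,0],[0,0,0],0],[[0,0,0],[0,0,0],0],[[0,0,0],[0,0,0],0],[[0,0,0],[0,0,0],0]])

```text
time: 4.97
tool_pos: [0.4707, 0.1841, 0.1993]
tcp_rot: [-3.136, 0.148, -0.007]
wrist_force: [-0.0, 2.9, 2.7]
width: 0.159
grip_force: 34.8
```

>>> step_arm(targets=[[[0,0,0],[1.5,0,-14.9],0],[[0,0,0],[4.4,0,-14.3],0],[[0,0,0],[7.2,0,-13.1],0]])

```text
time: 5.22
tool_pos: [0.4824, 0.1829, 0.2396]
tcp_rot: [-3.136, 0.147, -0.001]
wrist_force: [2.9, 5.2, -8.9]
width: 0.157
grip_force: 29.5
```

>>> step_arm(targets=[[[0,0,0],[9.6,0,-11.5],0],[[0,0,0],[11.8,0,-9.3],0],[[0,0,0],[6.5,0,-3.7],0],[[0,0,0],[0,0,0],0]])

```text
time: 5.55
tool_pos: [0.511, 0.1804, 0.2649]
tcp_rot: [-3.136, 0.149, -0.001]
wrist_force: [-2.0, 5.3, 1.7]
width: 0.158
grip_force: 30.0
```

Run:
```python
from h import *
s=read_state();print(s["tool_pos"].round(4),s["wrist_force"].round(1),s["grip_force"],s["width"])
g=s["tool_pos"]-[0,0,.059]
p=np.array([.545,.1755,.14]);print("lever angle est",np.arctan2(g[2]-p[2],np.hypot(*(p-g)[:2])))
```

```text
[0.511  0.1804 0.2649] [-2.   5.3  1.7] 30.0423002243042 0.15762351898126548
lever angle est 1.0899564267616524
```

>>> step_arm(targets=[[[0,0,0],[0,0,0],35],[[0,0,0],[0,0,0],35],[[0,0,0],[0,0,0],35],[[0,0,0],[0,0,0],35],[[0,0,0],[0,0,-10],35]])

```text
time: 5.97
tool_pos: [0.5089, 0.1788, 0.2718]
tcp_rot: [3.136, -0.148, -0.006]
wrist_force: [-0.2, 0.6, -0.1]
width: 0.409
grip_force: 0.0
```

>>> step_arm(targets=[[[0,0,0],[0,0,-25],35],[[0,0,0],[0,0,-35],35],[[0,0,0],[0,0,-30],35]])

```text
time: 6.22
tool_pos: [0.5098, 0.1792, 0.3655]
tcp_rot: [3.138, -0.148, -0.0]
wrist_force: [1.5, 0.4, -0.0]
width: 0.411
grip_force: 0.0
```

Run:
```python
from h import *
read_camera("top");r=tip_of("top","lever_knob");print([(np.round(a["at"]),a["score"]) for a in r[:2]])
if r:
    o,d=ray("top",r[0]["at"]);
    for z in(.19,.206,.22):print((o+d*(z-o[2])/d[2]).round(4))
im=read_camera("scene");cv2.imwrite("pics/s3.png",cv2.resize(im[180:310,180:400],None,fx=3,fy=3)[:,:,::-1])
goal([.4558,.064,.36],-.098+np.pi/2)
```

```text
[]
turn [ 0.004 -0.008 -1.567] shift now-axes [-44.9 120.6   7.8] final-axes [-120.7  -44.3    8.5] q [ 0.29 -0.03  1.81 -0.    1.35  1.96]
```

View pics/s3.png

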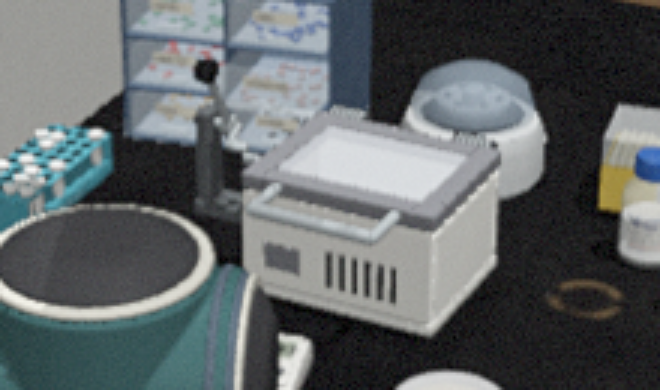

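The lever stands up, with its knob at crop (207,70), and the lid is still shut. Next I'll move over the bar and turn 90°.

>>> step_arm(targets=[[[0,0,0],[-11.2,30,0],40],[[0,0,0],[-11.2,30,0],40],[[0,0,0],[-11.3,30,0],40],[[0,0,0],[-11.2,30,0],40],[[0,0,-0.12],[0,0,0],40]])

```text
time: 6.78
tool_pos: [0.4514, 0.0606, 0.3626]
tcp_rot: [3.138, 0.037, -0.005]
wrist_force: [0.5, 0.5, 0.1]
width: 0.47
grip_force: 0.0
```

>>> step_arm(targets=[[[0,0,-0.12],[0,0,0],40],[[0,0,-0.12],[0,0,0],40],[[0,0,-0.12],[0,0,0],40],[[0,0,-0.12],[0,0,0],40],[[0,0,-0.12],[0,0,0],40]])

```text
time: 7.2
tool_pos: [0.4535, 0.064, 0.3627]
tcp_rot: [-2.986, -0.975, 0.003]
wrist_force: [0.7, 0.1, -0.7]
width: 0.47
grip_force: 0.0
```

>>> step_arm(targets=[[[0,0,-0.12],[0,0,0],40],[[0,0,-0.12],[0,0,0],40],[[0,0,-0.12],[0,0,0],40],[[0,0,-0.12],[0,0,0],40],[[0,0,-0.12],[0,0,0],40]])

```text
time: 7.62
tool_pos: [0.4535, 0.0641, 0.3626]
tcp_rot: [-2.564, -1.814, 0.003]
wrist_force: [-0.4, 0.3, -0.2]
width: 0.467
grip_force: 0.0
```

>>> step_arm(targets=[[[0,0,-0.12],[0,0,20],40],[[0,0,-0.12],[0,0,30],40],[[0,0,0],[0,0,30],40]])

```text
time: 7.87
tool_pos: [0.4543, 0.0641, 0.2831]
tcp_rot: [2.329, 2.107, 0.002]
wrist_force: [-0.3, -0.2, -0.4]
width: 0.468
grip_force: 0.0
```

Run:
```python
from h import *
im=read_camera("wrist");cv2.imwrite("pics/w4.png",im[:,:,::-1])
for q in["lid_bar"]:
    for a in tip_of("wrist",q)[:2]:
        o,d=ray("wrist",a["at"]);print(q,np.round(a["at"]),round(a["score"],2),(o+d*(.11-o[2])/d[2]).round(4))
print(read_state()["tool_pos"])
goal([.4558,.064,.164],-.098+np.pi/2)
```

```text
lid_bar [227. 319.] 0.56 [0.4497 0.0685 0.11  ]
[0.45005893 0.06377871 0.27753412]
turn [-0.012  0.002 -0.007] shift now-axes [  1.1   7.1 113.5] final-axes [  0.8   5.7 113.5] q [ 0.09 -0.14  2.08 -0.    1.21  0.19]
```

View pics/w4.png

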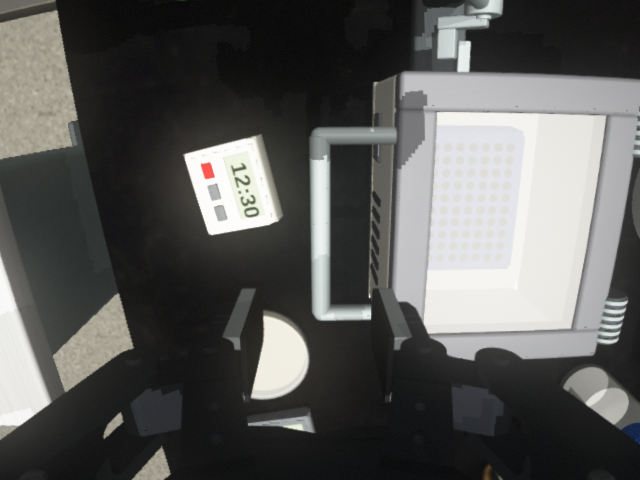

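The bar is at column 320 and the finger centre at about 314. The pose readings are noisy, so I'll average a few.

Run:
```python
from h import *
T=[];B=[]
for i in range(5):
    T.append(read_state()["tool_pos"]);k=calibration("wrist");read_camera("wrist")
    a=np.array([ (lambda o,d:o+d*(.11-o[2])/d[2])(*ray(k,p)) for p in[(150,320),(227,320),(300,320)]]);B.append(a)
T=np.array(T);B=np.array(B);print(T.round(4));print(B.mean(0).round(4));print(B[:,1].round(4))
```

```text
[[0.4501 0.0638 0.2775]
 [0.4518 0.0639 0.2806]
 [0.4534 0.0641 0.283 ]
 [0.4545 0.0642 0.2846]
 [0.4551 0.0643 0.2855]]
[[0.459  0.1125 0.11  ]
 [0.4543 0.0673 0.11  ]
 [0.4494 0.0198 0.11  ]]
[[0.4501 0.0682 0.11  ]
 [0.4525 0.0676 0.11  ]
 [0.4548 0.0671 0.11  ]
 [0.4565 0.0668 0.11  ]
 [0.4575 0.0667 0.11  ]]
```

>>> step_arm(targets=[[[0,0,0],[0,1.5,25],32],[[0,0,0],[0,0,25],32],[[0,0,0],[0,0,25],32],[[0,0,0],[0,0,20],32],[[0,0,0],[0,0,15],32]])

```text
time: 8.63
tool_pos: [0.4563, 0.0641, 0.1738]
tcp_rot: [2.335, 2.101, 0.002]
wrist_force: [-0.3, 0.0, -0.2]
width: 0.373
grip_force: 0.0
```

>>> step_arm(targets=[[[0,0,0],[0,0,9],32],[[0,0,0],[0,0,3],32],[[0,0,0],[0,0,0],32],[[0,0,0],[0,0,0],32]])

```text
time: 8.97
tool_pos: [0.4568, 0.0641, 0.1631]
tcp_rot: [2.334, 2.101, 0.003]
wrist_force: [0.2, 0.7, 0.7]
width: 0.374
grip_force: 0.0
```

>>> step_arm(targets=[[[0,0,0],[0,0,0],0],[[0,0,0],[0,0,0],0],[[0,0,0],[0,0,0],0],[[0,0,0],[0,0,0],0],[[0,0,0],[0,0,0],0]], grip_force=30)

```text
time: 9.38
tool_pos: [0.4564, 0.0642, 0.1626]
tcp_rot: [2.334, 2.101, 0.003]
wrist_force: [-0.5, 0.4, 4.2]
width: 0.127
grip_force: 29.3
```

The bar is held. I'll work out the arc increments.

Run:
```python
import numpy as np
t=np.concatenate([np.arange(0,1.01,.0667),[1.05,1.1,1.15,1.1,1.05,1.0,.95,.9,.87]])
y=185*(1-np.cos(t));z=-185*np.sin(t)
for a,b,c in zip(t[1:],np.diff(y),np.diff(z)):print(round(a,2),round(b,1),round(c,1))
```

```text
0.07 0.4 -12.3
0.13 1.2 -12.3
0.2 2.0 -12.2
0.27 2.9 -12.0
0.33 3.6 -11.8
0.4 4.4 -11.5
0.47 5.2 -11.2
0.53 5.9 -10.8
0.6 6.6 -10.4
0.67 7.3 -9.9
0.73 8.0 -9.4
0.8 8.6 -8.9
0.87 9.1 -8.3
0.93 9.7 -7.7
1.0 10.2 -7.0
1.05 7.8 -4.8
1.1 8.1 -4.4
1.15 8.3 -4.0
1.1 -8.3 4.0
1.05 -8.1 4.4
1.0 -7.9 4.8
0.95 -7.7 5.2
0.9 -7.4 5.6
0.87 -4.3 3.5
```

>>> step_arm(targets=[[[0,0,0],[0,0.4,-12.3],0],[[0,0,0],[0,1.2,-12.3],0],[[0,0,0],[0,2,-12.2],0]])

```text
time: 9.63
tool_pos: [0.4597, 0.0638, 0.1987]
tcp_rot: [2.334, 2.102, 0.002]
wrist_force: [4.7, 1.1, -4.1]
width: 0.129
grip_force: 29.4
```

>>> step_arm(targets=[[[0,0,0],[0,2.9,-12],0],[[0,0,0],[0,3.6,-11.8],0],[[0,0,0],[0,4.4,-11.5],0],[[0,0,0],[0,0,0],0]])

```text
time: 9.97
tool_pos: [0.4707, 0.0628, 0.2361]
tcp_rot: [-2.335, -2.101, -0.001]
wrist_force: [-2.3, 3.4, -1.0]
width: 0.129
grip_force: 29.5
```

Run:
```python
from h import *
s=read_state();print(s["tool_pos"].round(4),s["wrist_force"].round(1),s["grip_force"],s["width"])
im=read_camera("scene");cv2.imwrite("pics/s5.png",cv2.resize(im[140:310,180:400],None,fx=3,fy=3)[:,:,::-1])
```

```text
[0.4707 0.0628 0.2361] [-2.3  3.4 -1. ] 29.54134315252304 0.12906128490481517
```

View pics/s5.png

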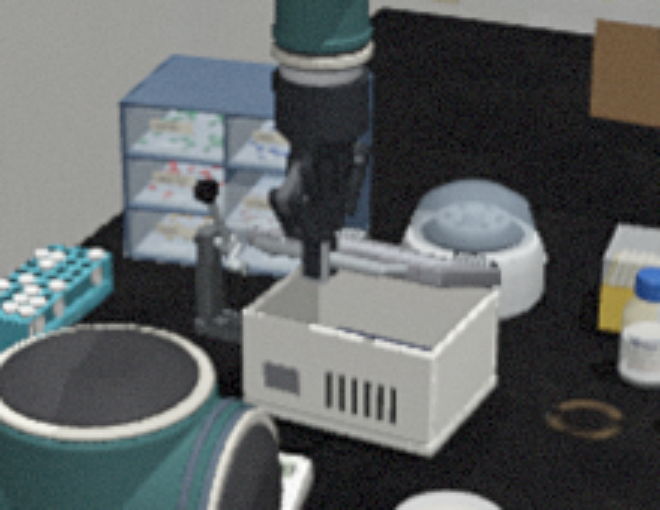

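The lid is rising in the grip and the lever is still up, with its knob at crop (207,190). I'll continue.

>>> step_arm(targets=[[[0,0,0],[0,5.2,-11.2],0],[[0,0,0],[0,5.9,-10.8],0],[[0,0,0],[0,6.6,-10.4],0],[[0,0,0],[0,7.3,-9.9],0]])

```text
time: 10.35
tool_pos: [0.493, 0.0607, 0.2761]
tcp_rot: [-2.331, -2.098, 0.006]
wrist_force: [-6.6, 5.4, 2.6]
width: 0.124
grip_force: 29.6
```

>>> step_arm(targets=[[[0,0,0],[0,8,-9.4],0],[[0,0,0],[0,8.6,-8.9],0],[[0,0,0],[0,9.1,-8.3],0],[[0,0,0],[0,0,0],0]])

```text
time: 10.68
tool_pos: [0.5203, 0.0581, 0.3065]
tcp_rot: [-2.332, -2.1, 0.001]
wrist_force: [-12.0, 5.3, 13.8]
width: 0.125
grip_force: 30.3
```

```bash
cat >> h.py <<'E'
def lid():
    s=read_state();dx=s["tool_pos"]-np.array([.4566,.0642,.1630]);u=np.array([.995,-.098,0])
    a=185-1000*dx@u;b=1000*dx[2];print(s["time"],"lid",np.arctan2(b,a).round(3),"r",np.hypot(a,b).round(1),s["wrist_force"].round(1),s["grip_force"],s["width"])
E
python3 - <<'E'
from h import *
lid()
E
```

```text
10.6833 lid 0.87 r 187.8 [-12.    5.3  13.8] 30.27378737926483 0.1252638853079616
```

>>> step_arm(targets=[[[0,0,0],[0,-1.3,-1.5],0],[[0,0,0],[0,0,0],0],[[0,0,0],[0,0,0],0]])

```text
time: 10.93
tool_pos: [0.5187, 0.0582, 0.3054]
tcp_rot: [-2.333, -2.1, -0.0]
wrist_force: [-4.8, 4.8, 4.8]
width: 0.125
grip_force: 30.0
```

Run:
```python
from h import *
lid()
```

```text
10.9333 lid 0.86 r 187.9 [-4.8  4.8  4.8] 29.97240275144577 0.12485381366226764
```

>>> step_arm(targets=[[[0,0,0],[0,9.6,-8],0],[[0,0,0],[0,10.1,-7.3],0],[[0,0,0],[0,7.7,-5],0],[[0,0,0],[0,0,0],0]])

```text
time: 11.27
tool_pos: [0.548, 0.0553, 0.3271]
tcp_rot: [2.334, 2.102, 0.005]
wrist_force: [-3.7, 4.9, 6.5]
width: 0.126
grip_force: 30.6
```

>>> step_arm(targets=[[[0,0,0],[0,8,-4.6],0],[[0,0,0],[0,8.3,-4.2],0],[[0,0,0],[0,0,0],0],[[0,0,0],[0,0,0],0]])

```text
time: 11.6
tool_pos: [0.5633, 0.0537, 0.3349]
tcp_rot: [-2.334, -2.102, -0.004]
wrist_force: [-1.9, 5.8, 4.0]
width: 0.125
grip_force: 30.7
```

Run:
```python
from h import *
lid()
im=read_camera("scene");cv2.imwrite("pics/s6.png",cv2.resize(im[120:310,180:400],None,fx=3,fy=3)[:,:,::-1])
lid()
```

```text
11.6 lid 1.146 r 188.6 [-1.9  5.8  4. ] 30.732848346233368 0.12542514894975224
11.65 lid 1.145 r 188.7 [-1.4  5.4  4.7] 30.718418061733246 0.12875679889589692
```

View pics/s6.png

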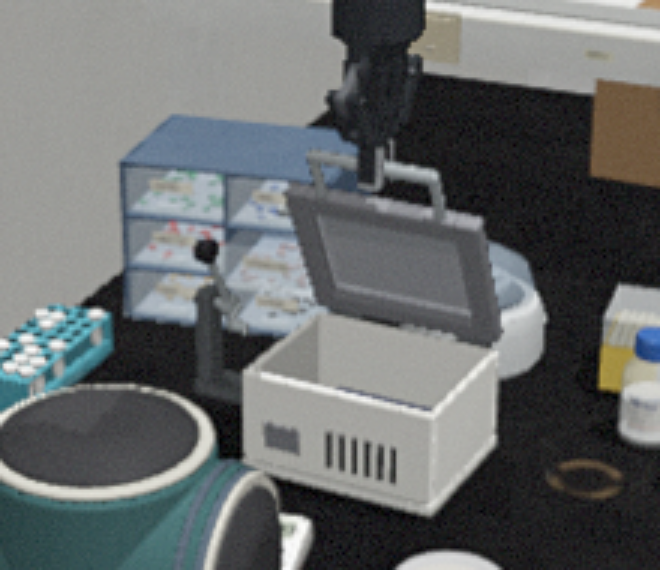

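The lid is at about 1.14 by geometry and tilted well back in the picture, with the bar at crop (375,165) and the lever up. I'll go slightly further for margin, then bring it back to about 0.86.

>>> step_arm(targets=[[[0,0,0],[0,8.4,-3.6],0],[[0,0,0],[0,0,0],0],[[0,0,0],[0,0,0],0],[[0,0,0],[0,0,0],0]])

```text
time: 11.98
tool_pos: [0.5713, 0.053, 0.3382]
tcp_rot: [-2.334, -2.101, -0.003]
wrist_force: [-1.6, 6.8, 4.5]
width: 0.129
grip_force: 30.8
```

>>> step_arm(targets=[[[0,0,0],[0,-8.4,3.6],0],[[0,0,0],[0,-8.3,4],0],[[0,0,0],[0,-8.1,4.4],0],[[0,0,0],[0,-7.9,4.8],0],[[0,0,0],[0,-7.7,5.2],0]])

```text
time: 12.4
tool_pos: [0.5312, 0.0566, 0.3155]
tcp_rot: [2.334, 2.101, 0.004]
wrist_force: [2.0, 5.0, 2.8]
width: 0.129
grip_force: 31.1
```

>>> step_arm(targets=[[[0,0,0],[0,-7.4,5.6],0],[[0,0,0],[0,-4.3,3.5],0],[[0,0,0],[0,0,0],0],[[0,0,0],[0,0,0],0],[[0,0,0],[0,0,0],0]])

```text
time: 12.82
tool_pos: [0.5185, 0.0576, 0.3052]
tcp_rot: [-2.334, -2.101, 0.001]
wrist_force: [-0.1, 5.0, 0.7]
width: 0.128
grip_force: 30.4
```

Run:
```python
from h import *
lid()
im=read_camera("scene");cv2.imwrite("pics/s7.png",cv2.resize(im[120:310,180:400],None,fx=3,fy=3)[:,:,::-1])
rs=[]
read_camera("top")
for c in("scene","top"):
    r=tip_of(c,"lid_bar")
    if r:print(c,r[0]);rs.append(ray(c,r[0]["at"]))
if len(rs)==2:print(tri(rs))
lid()
```

```text
12.8167 lid 0.859 r 187.9 [-0.1  5.   0.7] 30.44287919998169 0.12774378230311775
scene {'at': [190.5, 292.7], 'score': 0.7}
13.0167 lid 0.859 r 187.9 [-0.8  4.9  0.8] 30.457316637039185 0.12784353189614178
```

View pics/s7.png

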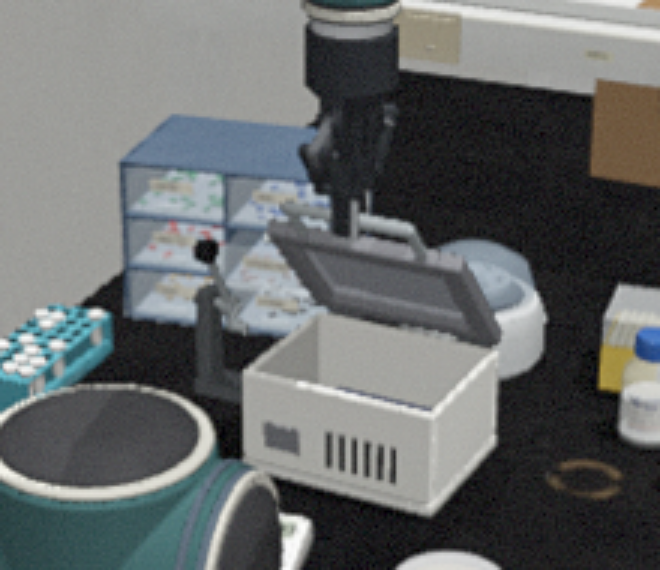

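The lid is held still at about 0.85 rad, with the bar at crop (350,220), the lever up and the forces low.

```bash
python3 -c "
from workcell import finish_job
print(finish_job())"
```

```text
the job is handed in; nothing more can be done
None
```

I handed the job in with the lever raised to about 1.09 rad, the lid lifted to about 1.2 rad and now held still in the gripper at about 0.85 rad; these angles are computed from the tool position. I didn't go near the bystanders, but I didn't re-measure their positions at the end.

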